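# Weigh the jar from behind the tin

## Robot

A 6-joint arm with a two-finger parallel gripper is mounted at the origin on the work surface. World frame = base frame: x ahead of the robot, y to its left, z up, the work surface at z = 0. Lengths are in m, angles in rad, forces in N, time in s.
With the tool pointing down it reaches from about 0.275 to 1 m from the base axis. Payload 8.4 kg.
Tool frame: the origin (TCP) lies on the centre line of the jaws, within the pads' length; the fingertips stand 17 mm ahead of it and the grasp point (between the pads) lies 2 mm behind it (bot.tcp_to_tips is the z of the fingertips in the tool frame, in m); z points along the fingers, y is the line along which they close (so a half turn about z gives the same grasp; the last joint's range is limited). The gripper opens to 85 mm and grips with 20 to 120 N. Pads are 22 mm wide; open, the fingers measure 114 mm over their backs; the gripper's body (76 mm by 85 mm) begins 54 mm behind the grasp point. The pads swing forward as they close: fully open they stand 13 mm farther back than shut.
Start: joints at [-1.249, 0.353, 1.633, -0, 1.155, -0.002], TCP at [0.199, -0.593, 0.248] pointing down, gripper open.
Joint ranges: [-2.63, 2.63], [-0.92, 2.1], [0.06, 2.66], [-1.3, 4.44], [0, 2.69], [-3.02, 3.02]. Speed limits (rad/s): [2.22, 2.22, 2.79, 3.14, 3.14, 3.14].

## Interface

Orientations are given as a unit quaternion [x, y, z, w].
In Python, from workcell import bot, hand, kinematics, get_obs, vision, hand_in gives the robot as it stands. The module is installed in compiled form; this text tells all that it offers. Calls block until the motion is done:
- bot.reach(position, orientation): joint-space move of the TCP to a pose.
- bot.servo_line(position, ori=None, velocity=0.15): straight line of the TCP; ori=None keeps the orientation; velocity is the mean speed in m/s.
- bot.goto_joints(angles): joint-space move.
- hand.move_gripper(opening, strength=None): finger opening in m; strength is the grip in N (None keeps the last); returns when the fingers have stopped.
- bot.dwell(seconds).
- kinematics.solve_ik(position, orientation): joint angles nearest the present ones, or None.
- get_obs(): the state.
- vision.read_camera(name): name is "scene" or "top"; returns a dict with "frame" (480x640x3 uint8, red, green, blue), "intrinsics" (3x3 intrinsics, pixels), "view" (4x4, takes a point from world to camera coordinates). Camera axes: x right, y down, z forward; pixel columns grow to the right and rows downward; lengths in m; the calibration is good to about 2 mm. A picture is of the moment at which its call begins. There is no depth.
A pose or a line that the arm cannot do raises bot.IKError and nothing moves.
- hand_in(): hands the job in; it is judged then, once.
The state is a dict: "time_s": time; "joint_pos": joint angles; "joint_vel": joint speeds; "joint_efforts": joint torques, N m; "position": TCP position; "orientation": TCP orientation; "wrist_force": force on the tool from outside, world axes, zero at the start; "ft_torque": the same for the moment, N m; "gripper_width": finger opening in m; "grip_force": force on a finger pad.
Only numpy, scipy, OpenCV 4.12 (cv2) and the standard library are available. Lean on these libraries where they do the work, as an engineer would, in place of code of your own. Each camera call takes 0.05 s, during which the arm holds its last target. There are 200 camera calls.

## Task

Weigh the jar of green olives, which stands in the rack's back row behind a tin: first lift the tin in front of it out of the rack, then set the jar upright in the middle of the scale's pan, and after that put the tin back upright in the same place where it stood. Set things down without dropping them, and leave all the other jars, tins and things on the counter where they are.

Things in the scene. Friction and masses are not known exactly. Their poses are not given: they have to be found in the camera images.
- rack: fixed stock rack, open on all sides: wooden board 200 mm deep (x) by 350 mm wide (y), 12 mm thick; origin at the centre of its underside on the counter, x away from the robot (yaw up to 10 degrees), z up. Six grey round place marks: front row at x = -55 mm, back row at x = +35 mm, each at y = -110, 0 and +110 mm; tins and jars stand within about 4 mm of them
- guard (a point): middle of the front lower edge of a clear flat guard fixed over the rack's back row, 165 mm above the counter; axes as the rack's. From here the guard runs 85 mm along +x and 175 mm each way along y, 6 mm thick, so the jars cannot be reached straight from above. It hangs on a 10 mm post at x = +75 and y = -165 and +165 mm, with a thin arm 6 mm deep under the guard at each post
- pan (a point): centre of the upper face of the flat steel pan (140 mm across) of a grey portion scale, 45 mm above the counter; the scale is fixed, its body 170 mm by 150 mm and 26 mm high, its centre 10 mm from this point along -x of the scale. It stands at the left or at the right of the rack. x and y are level, z up.
- jar_green_mid (a point): centre, half-way up, of an upright closed glass jar of green olives, with a green lid: the jar to be weighed; 56 mm in diameter, 75 mm tall, 0.2 to 0.45 kg; z is its axis, pointing up. It stands in the rack's back row; which place it has varies
- jar_black_mid (a point): centre, half-way up, of an upright closed glass jar of black olives, with a black lid; 56 mm in diameter, 75 mm tall, 0.2 to 0.45 kg; z is its axis, pointing up. It stands in the rack's back row; which place it has varies
- jar_red_mid (a point): centre, half-way up, of an upright closed glass jar of red peppers, with a red lid; 56 mm in diameter, 75 mm tall, 0.2 to 0.45 kg; z is its axis, pointing up. It stands in the rack's back row; which place it has varies
- tin_blue_mid (a point): centre, half-way up, of an upright round tin with a blue label; 58 mm in diameter, 75 mm tall, 0.2 to 0.45 kg; z is its axis, pointing up. It stands in the rack's front row, in front of one of the jars; which place it has varies
- tin_yellow_mid (a point): centre, half-way up, of an upright round tin with a yellow label; 58 mm in diameter, 75 mm tall, 0.2 to 0.45 kg; z is its axis, pointing up. It stands in the rack's front row, in front of one of the jars; which place it has varies
- tin_white_mid (a point): centre, half-way up, of an upright round tin with a white label; 58 mm in diameter, 75 mm tall, 0.2 to 0.45 kg; z is its axis, pointing up. It stands in the rack's front row, in front of one of the jars; which place it has varies
- oil_bottle_mid (a point): centre, half-way up, of a loose amber oil bottle standing on the counter between robot and rack; 52 mm in diameter, 130 mm tall; not to be disturbed
- bowl_mid (a point): centre, half-way up, of a loose blue bowl on the counter between robot and rack; 90 mm in diameter, 45 mm tall; not to be disturbed
- tub_mid (a point): centre, half-way up, of a loose orange sauce tub with a white lid on the counter, on the other side of the rack from the scale; 90 mm in diameter, 64 mm tall; not to be disturbed

How it is judged:
By the outcome, as a careful person would: the job done as asked, in the order asked, and still so for the second after the job is handed in, with the robot touching nothing.
It also fails if it takes over 72 s, if anything falls off the work surface, if the arm or the gripper's body presses on something with over 40 N, if the wrist force passes 120 N, or if a joint passes its speed limit or range.

## Working session

There is one attempt and no reset: what is moved stays moved. The work goes in short steps, each a Python script; the robot and the scene stay as the last script left them, time stands still between calls to the robot, and variables do not carry over. Pictures are saved under pics/ and viewed, at most 10 in all, crops included, and the job is handed in when it is done.

```bash
mkdir -p pics
python3 - <<'E'
from workcell import *
import cv2,numpy as np
for n in("scene","top"):
    c=vision.read_camera(n); cv2.imwrite(f"pics/{n}0.png",c["frame"][:,:,::-1]); print(n,c["intrinsics"].tolist(),np.round(c["view"],4).tolist())
o=get_obs();print(o["time_s"],o["orientation"],bot.tcp_to_tips)
E
```

```text
scene [[502.62220834085423, 0.0, 320.27002471169624], [0.0, 502.62220834085423, 235.5455678474208], [0.0, 0.0, 1.0]] [[0.7085, 0.7056, -0.0123, -0.3786], [0.5305, -0.544, -0.6501, -0.1975], [-0.4655, 0.454, -0.7597, 1.3411], [0.0, 0.0, 0.0, 1.0]]
top [[513.595359613384, 0.0, 326.4415508091327], [0.0, 513.595359613384, 234.51527344575433], [0.0, 0.0, 1.0]] [[-0.0029, -1.0, -0.0061, 0.0155], [-0.9957, 0.0034, -0.093, 0.5296], [0.093, 0.0058, -0.9956, 1.0434], [0.0, 0.0, 0.0, 1.0]]
0.1 [ 9.86926003e-01  1.61172835e-01 -7.58271261e-05 -6.12738030e-04] 0.017
```

View pics/scene0.png

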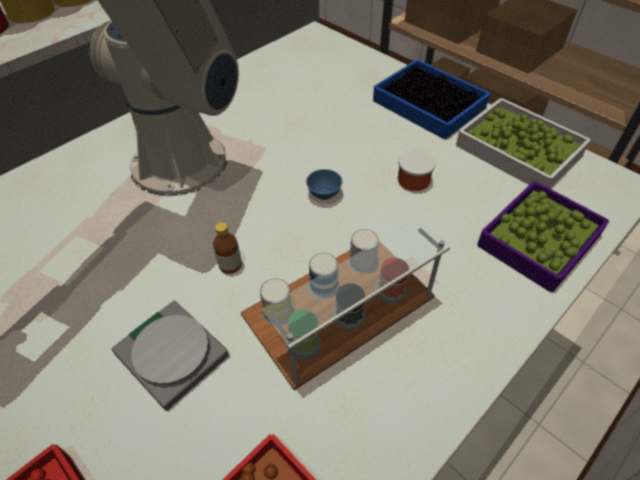

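View pics/top0.png

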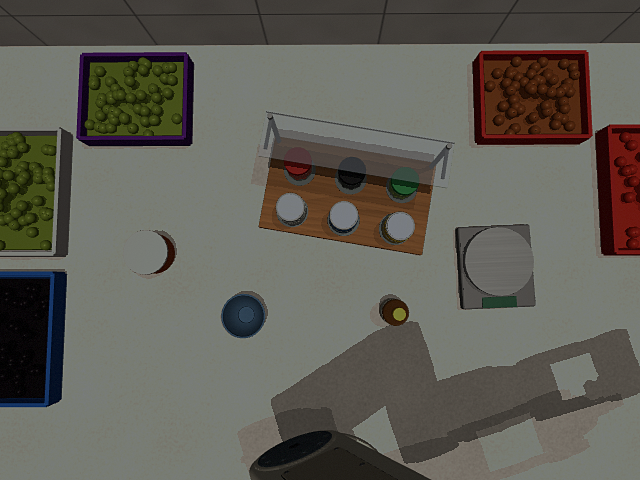

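The green-lidded jar is at the right end of the back row (top view about 405,182), with a tin in front of it at (399,226). The scale is on the right at (498,262) and the oil bottle is at (396,312). I'll enlarge both views.

Run:
```python
import cv2
t=cv2.imread("pics/top0.png")[100:330,250:550]; cv2.imwrite("pics/topc.png",cv2.convertScaleAbs(cv2.resize(t,(780,598),interpolation=cv2.INTER_CUBIC),alpha=1.5))
t=cv2.imread("pics/scene0.png")[210:410,200:460]; cv2.imwrite("pics/scenec.png",cv2.convertScaleAbs(cv2.resize(t,(780,600),interpolation=cv2.INTER_CUBIC),alpha=1.3))
```

```text
(no output)
```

View pics/topc.png

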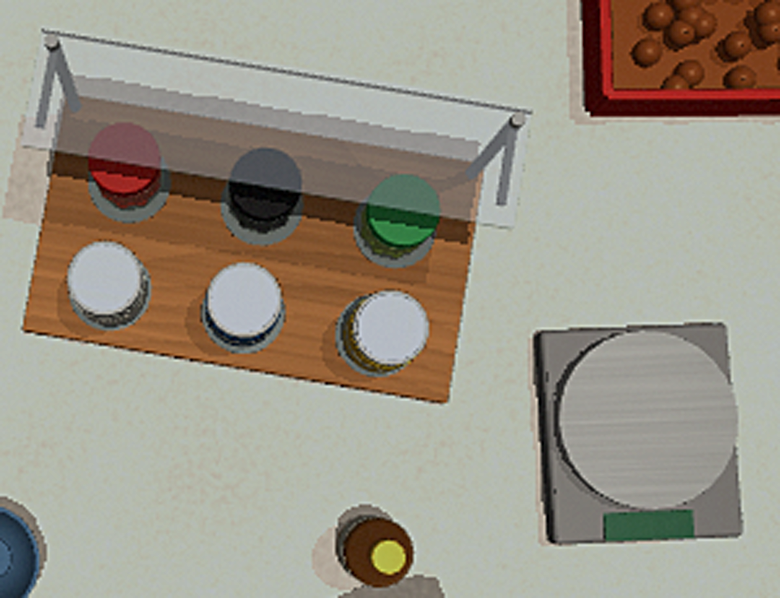

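View pics/scenec.png

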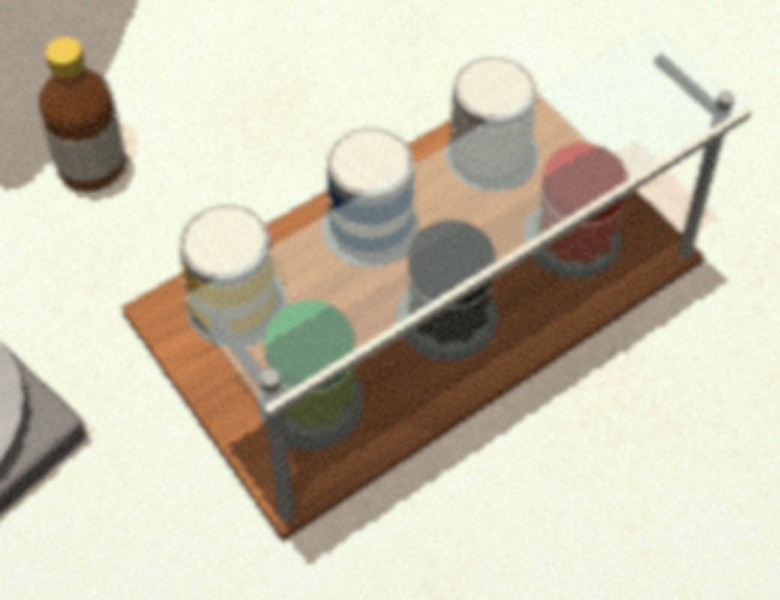

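In the top crop the yellow tin's lid centre is at (391,329), the green lid at (404,211), the pan at (647,420), and the guard's front edge runs (23,148)–(513,228). In the scene crop the tin top is at (226,241) and the green lid at (310,340). I'll triangulate from these.

```bash
cat > geo.py <<'E'
import numpy as np
from workcell import *
C={n:vision.read_camera(n) for n in("scene","top")}
def ray(n,u,v):
    c=C[n];K=c["intrinsics"];V=np.array(c["view"]);R=V[:3,:3]
    d=R.T@np.linalg.solve(K,[u,v,1]);return -R.T@V[:3,3],d
def atz(n,u,v,z):
    o,d=ray(n,u,v);return o+d*(z-o[2])/d[2]
tc=lambda u,v:("top",250+u/2.6,100+v/2.6)
sc=lambda u,v:("scene",200+u/3,210+v/3)
E
python3 - <<'E'
from geo import *
np.set_printoptions(precision=4,suppress=True)
for k,t,s in [("yel",(391,329),(226,241)),("blu",(243,301),(371,162)),("whi",(105,281),(495,92)),("green",(404,211),(310,340)),("black",(265,185),(452,262)),("red",(125,161),(585,185))]:
    print(k,atz(*tc(*t),.087),atz(*sc(*s),.087))
print("pan",atz(*tc(647,420),.045),atz("scene",170,349,.045))
for k,p,z in [("FL",(23,331),.012),("FR",(447,403),.012),("gFL",(23,148),.165),("gFR",(513,228),.165),("gBL",(45,32),.171),("gBR",(530,110),.171),("bottle",(388,557),.13),("bowl",(-18,559),.045)]: print(k,atz(*tc(*p),z))
print("rackFLs",atz(*sc(125,311),.012),atz(*sc(283,535),.0),atz(*sc(700,258),.012),"postR",atz(*sc(270,378),.171),atz(*sc(285,515),.012))
E
```

```text
yel [ 0.539  -0.1314  0.087 ] [ 0.5437 -0.1298  0.087 ]
blu [ 0.5607 -0.02    0.087 ] [ 0.5654 -0.02    0.087 ]
whi [0.5763 0.0843 0.087 ] [0.584 0.083 0.087]
green [ 0.6291 -0.1427  0.087 ] [ 0.6342 -0.1424  0.087 ]
black [ 0.6496 -0.0373  0.087 ] [ 0.6575 -0.0406  0.087 ]
red [0.6687 0.0694 0.087 ] [0.679  0.0645 0.087 ]
pan [ 0.4715 -0.3354  0.045 ] [ 0.478  -0.3372  0.045 ]
FL [0.5466 0.1565 0.012 ]
FR [ 0.487  -0.1859  0.012 ]
gFL [0.6598 0.1365 0.165 ]
gFR [ 0.6013 -0.207   0.165 ]
gBL [0.7416 0.1209 0.171 ]
gBR [ 0.6838 -0.2195  0.171 ]
bottle [ 0.3716 -0.1206  0.13  ]
bowl [0.3656 0.182  0.045 ]
rackFLs [ 0.4948 -0.1856  0.012 ] [ 0.6817 -0.2157  0.    ] [0.7454 0.1197 0.012 ] postR [ 0.6739 -0.2057  0.171 ] [ 0.6776 -0.2092  0.012 ]
```

```bash
cat > arm.py <<'E'
import numpy as np, cv2
from workcell import *
from scipy.spatial.transform import Rotation as Ro
YAW=np.radians(-9.8)
def ori(pitch,az=YAW):
    p=np.radians(pitch);h=np.array([np.cos(az),np.sin(az),0])
    z=h*np.cos(p)-np.array([0,0,np.sin(p)]);y=np.array([np.sin(az),-np.cos(az),0])
    return Ro.from_matrix(np.c_[np.cross(y,z),y,z]).as_quat()
def tcp(g,q): return np.array(g)+.002*Ro.from_quat(q).as_matrix()[:,2]   # grasp point -> TCP
TIN=np.array([.5415,-.1305,.055]);JAR=np.array([.6315,-.1425,.0525]);PAN=np.array([.475,-.3365,.045]);TMP=np.array([.40,.04,.0435])
RX=np.array([np.cos(YAW),np.sin(YAW),0]);UP=np.array([0,0,1.])
D=ori(90);T=ori(45);AZP=np.arctan2(PAN[1],PAN[0]);P=ori(45,AZP)
def st(m=""):
    o=get_obs();print(m,round(o["time_s"],2),np.round(o["position"],4),"w",round(o["gripper_width"],4),"f",np.round(o["grip_force"],1),"F",np.round(o["wrist_force"],1))
def snap(n,f,box=None,s=1):
    im=vision.read_camera(n)["frame"][:,:,::-1]
    if box: x0,x1,y0,y1=box;im=im[y0:y1,x0:x1]
    cv2.imwrite(f,cv2.convertScaleAbs(cv2.resize(im,None,fx=s,fy=s,interpolation=cv2.INTER_CUBIC),alpha=1.3))
E
python3 - <<'E'
from arm import *
for n,g,q in [("tinU",TIN+UP*.2,D),("tin",TIN,D),("tmp",TMP,D),("jar0",JAR-RX*.11+UP*.05,T),("jar",JAR,T),("panU",PAN+UP*.2,P),("pan",PAN+UP*.04,P)]:
    j=kinematics.solve_ik(tcp(g,q),q);print(n,None if j is None else np.round(j,2))
bot.reach(tcp(TIN+UP*.2,D),D); st("above"); hand.move_gripper(.078)
bot.servo_line(tcp(TIN+UP*.06,D),velocity=.2); snap("top","pics/t1.png",(300,500,130,280),3); snap("scene","pics/s1.png",(200,400,200,350),3); st("pre")
E
```

```text
tinU [-0.24  0.24  1.78 -0.    1.12  1.5 ]
tin [-0.24  0.51  1.92 -0.    0.72  1.5 ]
tmp [ 0.1   0.37  2.25 -0.    0.53  1.84]
jar0 [-0.28  0.39  2.44  2.97  0.48 -1.5 ]
jar [-0.25  0.58  2.23  3.01  0.46 -1.51]
panU [-0.62  0.07  2.27  0.22  0.01  1.34]
pan [-0.62  0.46  2.36  3.13  0.47 -1.57]
above 2.27 [ 0.5414 -0.1312  0.253 ] w 0.0858 f 0.0 F [-0.3  0.8  0.1]
pre 3.47 [ 0.5425 -0.1308  0.1144] w 0.0782 f 0.0 F [-0.  -0.5  0.6]
```

View pics/s1.png

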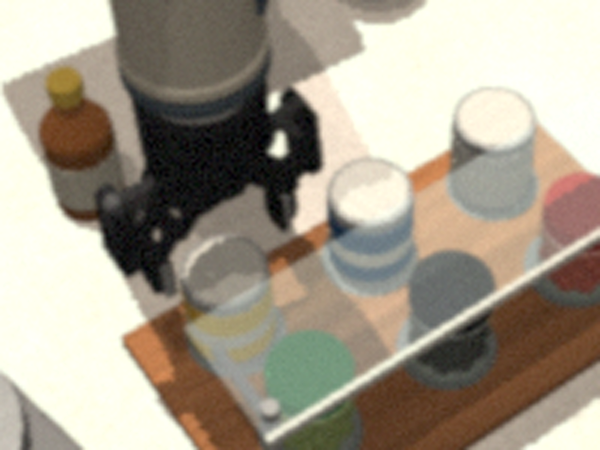

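The fingers straddle the yellow tin, with tips at (160,285) and (283,220) and the tin top between them at (226,270). The guard is clear, so I'll grasp the tin and move it.

```bash
sed -i 's/ori(45)/ori(42)/;s/ori(45,AZP)/ori(42,AZP)/' arm.py
python3 - <<'E'
from arm import *
bot.servo_line(tcp(TIN,D),velocity=.1); st("down")
hand.move_gripper(.04,45); st("grip")
bot.servo_line(tcp(TIN+UP*.02,D),velocity=.08); st("lift")
bot.servo_line(tcp(TIN+UP*.15,D),velocity=.2)
bot.reach(tcp(TMP+UP*.15,D),D)
bot.servo_line(tcp(TMP+UP*.02,D),velocity=.2)
bot.servo_line(tcp(TMP+UP*.0,D),velocity=.04); st("tmp")
hand.move_gripper(.078); 
bot.servo_line(tcp(TMP+UP*.16,D),velocity=.25);st("up")
T2=[("entry",JAR-RX*.09+UP*.08,T),("jar",JAR,T),("out",JAR-RX*.09+UP*.08,T),("pan",PAN+UP*.085,P),("pan",PAN+UP*.041,P)]
for n,g,q in T2: print(n,np.round(kinematics.solve_ik(tcp(g,q),q),2))
E
```

```text
down 4.22 [ 0.5418 -0.1306  0.0533] w 0.0778 f 0.0 F [0.  0.3 0. ]
grip 4.53 [ 0.5421 -0.1306  0.054 ] w 0.057 f 47.5 F [-1.8  0.7  6.4]
lift 4.93 [ 0.5419 -0.1306  0.0737] w 0.0574 f 48.8 F [ 0.7  0.9 -4.3]
tmp 8.07 [0.4    0.0401 0.0419] w 0.0572 f 50.5 F [-3.9 -0.5 14.2]
up 9.21 [0.3994 0.0399 0.2007] w 0.0781 f 0.0 F [ 0.4 -0.6 -0.7]
entry [-0.28  0.34  2.42  2.96  0.46 -1.48]
jar [-0.26  0.61  2.25  3.02  0.56 -1.53]
out [-0.28  0.34  2.42  2.96  0.46 -1.48]
pan [-0.62  0.37  2.38  3.13  0.44 -1.57]
pan [-0.62  0.49  2.38  3.14  0.57 -1.57]
```

Run:
```python
from arm import *
j=np.array(kinematics.solve_ik(tcp(JAR-RX*.09+UP*.08,T),T)); h=j.copy(); h[1]=0.
bot.goto_joints(list(h)); st("high")
bot.goto_joints(list(j)); st("entry")
bot.servo_line(tcp(JAR-RX*.06,T),velocity=.12); st("front")
snap("scene","pics/s2.png",(180,400,190,355),3)
```

```text
high 12.0 [ 0.5659 -0.1335  0.3258] w 0.0782 f 0.0 F [0.1 0.7 0.4]
entry 12.8 [ 0.5449 -0.1275  0.1319] w 0.0781 f 0.0 F [ 0.8 -0.1  0.1]
front 13.66 [ 0.574  -0.1326  0.052 ] w 0.078 f 0.0 F [-0.3 -0.8 -0.3]
```

View pics/s2.png

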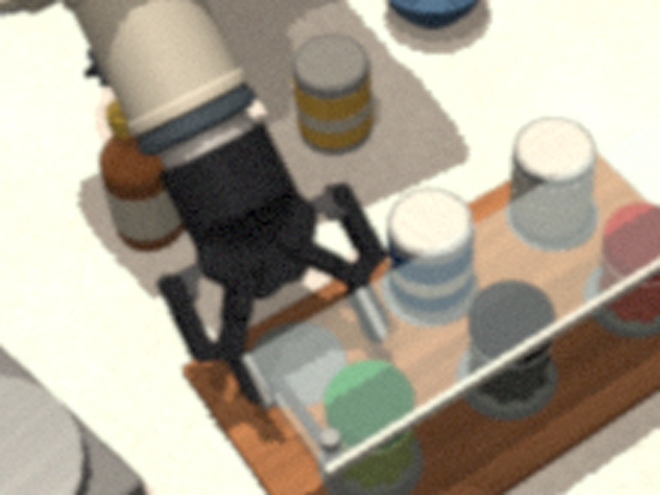

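The tin stands at its temporary spot, around (332,95), and the bottle is undisturbed. The fingertips at (262,395) and (375,320) are centred on the line to the jar, so I'll go in and grip it.

Run:
```python
from arm import *
bot.servo_line(tcp(JAR,T),velocity=.08); st("in")
hand.move_gripper(.04,50); st("grip")
bot.servo_line(tcp(JAR+UP*.02,T),velocity=.06); st("lift")
bot.servo_line(tcp(JAR-RX*.06+UP*.022,T),velocity=.12)
bot.servo_line(tcp(JAR-RX*.09+UP*.08,T),velocity=.15); st("out")
bot.reach(tcp(PAN+UP*.085,P),P); st("above pan")
snap("top","pics/t3.png",(430,560,200,320),4); snap("scene","pics/s3.png",(90,290,260,410),3)
```

```text
in 14.61 [ 0.6323 -0.1426  0.0508] w 0.0779 f 0.0 F [-0.3 -0.1  1. ]
grip 14.94 [ 0.6326 -0.1426  0.0512] w 0.0547 f 53.2 F [-4.2  1.2  4.7]
lift 15.43 [ 0.6331 -0.1428  0.0717] w 0.0549 f 53.1 F [ 0.6  1.5 -4.9]
out 16.66 [ 0.5451 -0.1276  0.1316] w 0.0545 f 53.2 F [ 0.3  0.2 -3.5]
above pan 17.54 [ 0.4763 -0.3367  0.128 ] w 0.055 f 53.1 F [ 0.3  0.5 -4. ]
```

View pics/s3.png

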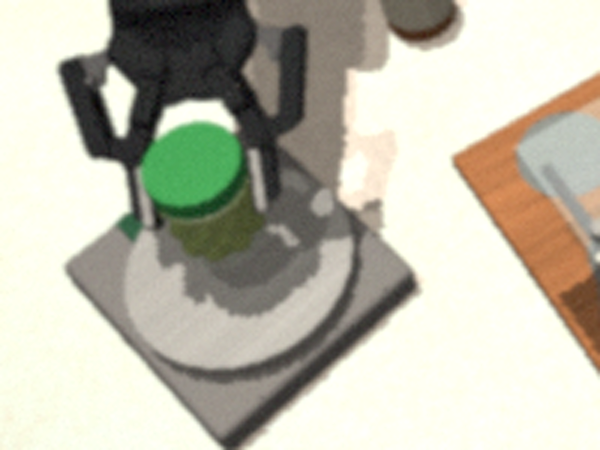

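View pics/t3.png

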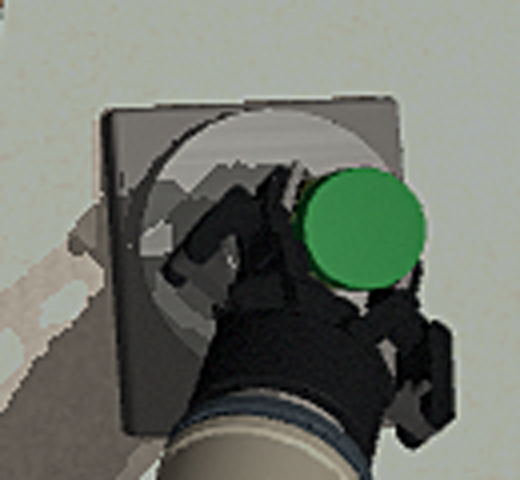

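Run:
```python
from geo import *
o=get_obs()
z=.1645
print(atz("top",521,257.3,z),atz("scene",155,315,z),"pan",atz("top",498.8,261.5,.045),atz("scene",170,349,.045),o["position"])
```

```text
[ 0.47427917 -0.33602121  0.1645    ] [ 0.48084296 -0.3349267   0.1645    ] pan [ 0.47161047 -0.33528979  0.045     ] [ 0.47797469 -0.33719665  0.045     ] [ 0.47668397 -0.33632834  0.12855946]
```

The jar is about 3 mm beyond the pan centre in x, so I'll correct for that and set it down.

Run:
```python
from arm import *
p=PAN+np.array([-.003,-.0005,0])
bot.servo_line(tcp(p+UP*.05,P),velocity=.1); bot.dwell(.2); st("near"); f0=get_obs()["wrist_force"][2]
for dz in np.arange(.046,.036,-.001):
    bot.servo_line(tcp(p+UP*dz,P),velocity=.02); bot.dwell(.1)
    if get_obs()["wrist_force"][2]-f0>3: break
st(f"down {dz:.3f}")
hand.move_gripper(.078); bot.dwell(.2); st("open")
az=np.array([np.cos(AZP),np.sin(AZP),0])
bot.servo_line(tcp(p-az*.07+UP*(dz+.01),P),velocity=.12)
bot.servo_line(tcp(p-az*.10+UP*.12,P),velocity=.2); st("away")
j=np.array(get_obs()["joint_pos"]); j[1]-=.3; bot.goto_joints(list(j)); st("high")
snap("top","pics/t4.png",(430,560,200,320),4); snap("scene","pics/s4.png",(90,330,190,400),2.8)
```

```text
near 18.44 [ 0.4736 -0.338   0.0945] w 0.0551 f 53.1 F [-0.1 -0.2 -3.7]
down 0.040 20.99 [ 0.4734 -0.338   0.0841] w 0.0549 f 53.7 F [-3.4  2.9  4.1]
open 21.55 [ 0.4732 -0.3379  0.0836] w 0.078 f 0.0 F [ 0.6 -0.3  0.6]
away 22.82 [ 0.3925 -0.2807  0.1645] w 0.0781 f 0.0 F [ 0.1  0.5 -0.1]
high 23.48 [ 0.406  -0.2905  0.3112] w 0.0782 f 0.0 F [ 0.  -0.3 -0.2]
```

View pics/s4.png

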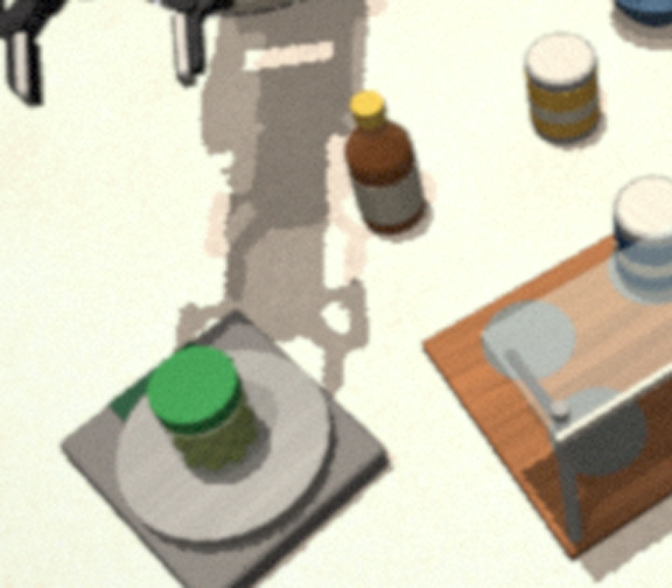

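The jar stands upright in the middle of the pan, with its lid at (195,388) and the pan centred near (223,445). The bottle and the tin are standing as before. Next I'll put the tin back.

Run:
```python
from geo import *
print(atz("scene",159.6,328.6,.12))
from arm import *
bot.reach(tcp(TMP+UP*.18,D),D); st("above tmp")
bot.servo_line(tcp(TMP+UP*.05,D),velocity=.25)
bot.servo_line(tcp(TMP,D),velocity=.1); st("tmp")
hand.move_gripper(.04,45); st("grip")
bot.servo_line(tcp(TMP+UP*.02,D),velocity=.08)
bot.servo_line(tcp(TMP+UP*.18,D),velocity=.25); st("lift")
bot.reach(tcp(TIN+UP*.15,D),D)
bot.servo_line(tcp(TIN+UP*.03,D),velocity=.2)
bot.servo_line(tcp(TIN+UP*.008,D),velocity=.06); bot.dwell(.2); st("near"); f0=get_obs()["wrist_force"][2]
for dz in np.arange(.005,-.004,-.001):
    bot.servo_line(tcp(TIN+UP*dz,D),velocity=.02); bot.dwell(.1)
    if get_obs()["wrist_force"][2]-f0>3: break
st(f"down {dz:.3f}")
hand.move_gripper(.078); bot.dwell(.2); st("open")
bot.servo_line(tcp(TIN+UP*.06,D),velocity=.1)
bot.servo_line(tcp(TIN+UP*.2,D),velocity=.25)
bot.goto_joints([-1.249,.353,1.633,0,1.155,-.002]); st("home")
snap("top","pics/t5.png",(250,550,100,330),2.6); snap("scene","pics/s5.png",(90,450,150,410),2.2)
```

```text
[ 0.47827768 -0.33754912  0.12      ]
above tmp 26.52 [0.3998 0.04   0.2214] w 0.0779 f 0.0 F [-0.3  0.1 -0.4]
tmp 27.84 [0.4006 0.0401 0.0421] w 0.0781 f 0.0 F [-0.1  0.6 -0.3]
grip 28.16 [0.4006 0.04   0.0424] w 0.0569 f 46.1 F [-0.6 -0.5  8.6]
lift 29.35 [0.3991 0.0399 0.2202] w 0.0576 f 48.9 F [-0.  -0.1 -4.5]
near 31.71 [ 0.5417 -0.1306  0.0612] w 0.0573 f 48.9 F [ 0.6  0.6 -4.7]
down 0.001 33.51 [ 0.5416 -0.1305  0.0545] w 0.0573 f 49.3 F [-2.1  1.   6.6]
open 34.05 [ 0.5415 -0.1305  0.0539] w 0.0781 f 0.0 F [ 0.6  0.1 -0.9]
home 37.57 [ 0.1999 -0.5924  0.2483] w 0.078 f 0.0 F [ 0.   0.1 -0. ]
```

View pics/t5.png

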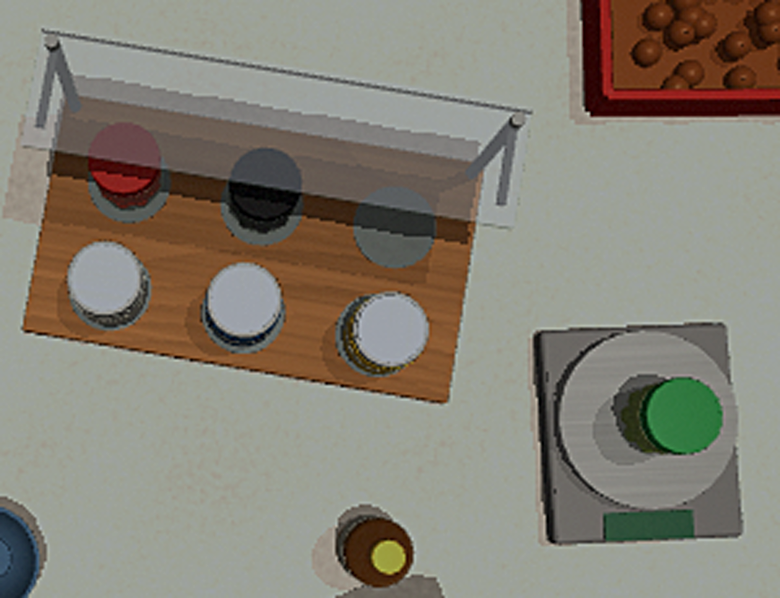

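The tin's lid is at (391,330), within a pixel of where it started. The jar stands on the pan at its centre (scene view 0.478,-0.338 against the pan at 0.478,-0.337), and nothing else has moved.

```bash
python3 -c "
from workcell import hand_in; print(hand_in())"
```

```text
the job is handed in; nothing more can be done
None
```

The job is handed in: the green-olive jar stands upright in the middle of the scale's pan, the yellow tin is back in its place to within about a pixel, nothing else visible in the last top view moved (the tub was out of that crop), and the robot's clock read about 38 s.

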